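# Heft the bead bottles: return the lightest, hold up the heaviest

### The job

Three amber bottles of milling beads look alike, so lift them to feel which is the lightest, the middle and the heaviest. Stand the lightest upright in the white tray, leave the middle one standing on the table outside it, and then finish while holding the heaviest upright, its bottom about 15 cm above the table, without letting go. Do not drop or tip over any bottle, and leave everything else where it is.

Things in the scene. Friction and masses are not known exactly. Their poses are not given: they have to be found in the camera images.
- bottle_a: closed amber bottle with a white cap, standing upright; one of three that look exactly alike (steel milling beads inside, different amounts, unseen). Round body 52 mm in diameter up to z = 80 mm, then a shoulder and a 36 mm cap; 110 mm tall. Origin: centre of its underside, z up. Nothing seen, nor its place, tells its weight: each weighs between 0.1 and 0.76 kg, and any two differ by more than 0.12 kg
- bottle_b: closed amber bottle with a white cap, standing upright; one of three that look exactly alike (steel milling beads inside, different amounts, unseen). Round body 52 mm in diameter up to z = 80 mm, then a shoulder and a 36 mm cap; 110 mm tall. Origin: centre of its underside, z up. Nothing seen, nor its place, tells its weight: each weighs between 0.1 and 0.76 kg, and any two differ by more than 0.12 kg
- bottle_c: closed amber bottle with a white cap, standing upright; one of three that look exactly alike (steel milling beads inside, different amounts, unseen). Round body 52 mm in diameter up to z = 80 mm, then a shoulder and a 36 mm cap; 110 mm tall. Origin: centre of its underside, z up. Nothing seen, nor its place, tells its weight: each weighs between 0.1 and 0.76 kg, and any two differ by more than 0.12 kg
- tray: shallow square white returns tray, fixed to the table, 130 x 130 mm outside, walls 4 mm thick and 22 mm high, inner floor 4 mm above the table. Origin: centre of its underside on the table, x and y along its sides, z up. Stands on the left or on the right
- tip_box: blue box of pipette tips with a clear fixed lid, 102 x 70 x 57 mm, origin under its centre; stands on the other side from the tray; a bystander, leave it where it is
- timer: small beige timer, 66 x 60 x 20 mm, origin under its centre; a bystander, leave it where it is
- beaker: clear beaker, 57 mm across, 70 mm high, origin under its centre; a bystander, leave it where it is

How it is judged:
On the way, in this order (a step that is already met when the one before it is completed fails the run):
1. a bottle is lifted clear of the table in the fingers (((height (world z) of bottle_a above 0.03 m and contact force between the fingers and bottle_a above 0.5 N) or (height (world z) of bottle_b above 0.03 m and contact force between the fingers and bottle_b above 0.5 N) or (height (world z) of bottle_c above 0.03 m and contact force between the fingers and bottle_c above 0.5 N))), for 0.1 s.
2. the lightest bottle stands upright in the tray, let go (weight on the tray under 2.6 N) (((x of bottle_a in the frame of tray between -0.05 and 0.05 m and y of bottle_a in the frame of tray between -0.05 and 0.05 m and z of bottle_a in the frame of tray below 0.012 m and angle between bottle_a's own z axis and vertical below 0.12 rad and linear speed of bottle_a below 0.05 m/s and contact force between the fingers and bottle_a below 0.1 N and contact force between bottle_a and tray between 0.6 and 2.6 N) or (x of bottle_b in the frame of tray between -0.05 and 0.05 m and y of bottle_b in the frame of tray between -0.05 and 0.05 m and z of bottle_b in the frame of tray below 0.012 m and angle between bottle_b's own z axis and vertical below 0.12 rad and linear speed of bottle_b below 0.05 m/s and contact force between the fingers and bottle_b below 0.1 N and contact force between bottle_b and tray between 0.6 and 2.6 N) or (x of bottle_c in the frame of tray between -0.05 and 0.05 m and y of bottle_c in the frame of tray between -0.05 and 0.05 m and z of bottle_c in the frame of tray below 0.012 m and angle between bottle_c's own z axis and vertical below 0.12 rad and linear speed of bottle_c below 0.05 m/s and contact force between the fingers and bottle_c below 0.1 N and contact force between bottle_c and tray between 0.6 and 2.6 N))), for 0.2 s.
At the end, for the whole second after the job is handed in: Lightest bottle upright in the tray, released (centre within 50 mm of the tray's along each side); middle one upright on the table outside the tray, released; heaviest held still by the fingers alone, within 0.3 rad of upright, underside 0.10 to 0.25 m above the table (((x of bottle_a in the frame of tray between -0.05 and 0.05 m and y of bottle_a in the frame of tray between -0.05 and 0.05 m and z of bottle_a in the frame of tray below 0.012 m and angle between bottle_a's own z axis and vertical below 0.12 rad and linear speed of bottle_a below 0.05 m/s and contact force between the fingers and bottle_a below 0.1 N and contact force between bottle_a and tray between 0.6 and 2.6 N) or (x of bottle_b in the frame of tray between -0.05 and 0.05 m and y of bottle_b in the frame of tray between -0.05 and 0.05 m and z of bottle_b in the frame of tray below 0.012 m and angle between bottle_b's own z axis and vertical below 0.12 rad and linear speed of bottle_b below 0.05 m/s and contact force between the fingers and bottle_b below 0.1 N and contact force between bottle_b and tray between 0.6 and 2.6 N) or (x of bottle_c in the frame of tray between -0.05 and 0.05 m and y of bottle_c in the frame of tray between -0.05 and 0.05 m and z of bottle_c in the frame of tray below 0.012 m and angle between bottle_c's own z axis and vertical below 0.12 rad and linear speed of bottle_c below 0.05 m/s and contact force between the fingers and bottle_c below 0.1 N and contact force between bottle_c and tray between 0.6 and 2.6 N)) and ((height (world z) of bottle_a below 0.003 m and angle between bottle_a's own z axis and vertical below 0.12 rad and linear speed of bottle_a below 0.05 m/s and contact force between the fingers and bottle_a below 0.1 N and contact force between bottle_a and tray below 0.1 N and contact force between bottle_a and anything else between 2.6 and 5.1 N) or (height (world z) of bottle_b below 0.003 m and angle between bottle_b's own z axis and vertical below 0.12 rad and linear speed of bottle_b below 0.05 m/s and contact force between the fingers and bottle_b below 0.1 N and contact force between bottle_b and tray below 0.1 N and contact force between bottle_b and anything else between 2.6 and 5.1 N) or (height (world z) of bottle_c below 0.003 m and angle between bottle_c's own z axis and vertical below 0.12 rad and linear speed of bottle_c below 0.05 m/s and contact force between the fingers and bottle_c below 0.1 N and contact force between bottle_c and tray below 0.1 N and contact force between bottle_c and anything else between 2.6 and 5.1 N)) and ((height (world z) of bottle_a between 0.1 and 0.25 m and angle between bottle_a's own z axis and vertical below 0.3 rad and contact force between the fingers and bottle_a above 1 N and linear speed of bottle_a below 0.05 m/s and contact force between bottle_a and tray below 0.1 N and contact force between bottle_a and bottle_b below 0.1 N and contact force between bottle_a and bottle_c below 0.1 N) or (height (world z) of bottle_b between 0.1 and 0.25 m and angle between bottle_b's own z axis and vertical below 0.3 rad and contact force between the fingers and bottle_b above 1 N and linear speed of bottle_b below 0.05 m/s and contact force between bottle_b and tray below 0.1 N and contact force between bottle_b and bottle_a below 0.1 N and contact force between bottle_b and bottle_c below 0.1 N) or (height (world z) of bottle_c between 0.1 and 0.25 m and angle between bottle_c's own z axis and vertical below 0.3 rad and contact force between the fingers and bottle_c above 1 N and linear speed of bottle_c below 0.05 m/s and contact force between bottle_c and tray below 0.1 N and contact force between bottle_c and bottle_a below 0.1 N and contact force between bottle_c and bottle_b below 0.1 N))); the arm keeps its last pose, push and grip.
It fails at once if a bottle is tipped over (more than 0.8 rad) (angle between any of bottle_a, bottle_b, bottle_c's own z axis and vertical above 0.8 rad).
It fails at once if a bottle is dropped (falls free faster than 0.6 m/s) ((linear speed of bottle_a above 0.6 m/s and contact force between the fingers and bottle_a below 0.05 N) or (linear speed of bottle_b above 0.6 m/s and contact force between the fingers and bottle_b below 0.05 N) or (linear speed of bottle_c above 0.6 m/s and contact force between the fingers and bottle_c below 0.05 N)).
It fails at once if a bystander is moved more than 40 mm (distance of any of tip_box, timer, beaker from where it was at the start of the episode above 0.04 m).
It also fails if it takes over 72 s, if anything falls off the work surface, if the arm or the gripper's body presses on something with over 40 N, if the wrist force passes 120 N, or if a joint passes its speed limit or range.

### The arm

A 6-joint arm with a two-finger parallel gripper is mounted at the origin on a cart in front of the work surface, level with it; the furniture and walls round the work are solid. World frame = base frame: x ahead of the robot, y to its left, z up, the work surface at z = 0. Lengths are in m, angles in rad, forces in N, time in s.
With the tool pointing down it reaches from about 0.425 to 0.95 m from the base axis. Payload 3.5 kg.
Tool frame: the origin (TCP) lies on the centre line of the jaws, within the pads' length; the fingertips stand tip_extent ahead of it and the grasp point (between the pads) lies 2 mm behind it (tip_extent is the distance from the TCP to the fingertips, in m); z points along the fingers, y is the direction in which the jaws open and shut (so a half turn about z gives the same grasp; the last joint's range is limited). The gripper opens to 85 mm and grips with 20 to 120 N. Pads are 22 mm wide; open, the fingers measure 114 mm over their backs; the gripper's body (76 mm by 85 mm) begins 54 mm behind the grasp point. The pads swing forward as they close: fully open they stand 13 mm farther back than shut.
Start: joints at [1.063, 0.286, 1.577, -0, 1.279, -0.15], TCP at [0.236, 0.632, 0.248] pointing down, gripper open.
Joint ranges: [-2.77, 2.77], [-0.9, 2.22], [0.21, 2.48], [-1.53, 4.67], [0.24, 2.81], [-2.84, 2.84]. Speed limits (rad/s): [2.79, 2.79, 3.14, 3.14, 3.14, 3.14].

### API

Orientations are given as a unit quaternion [x, y, z, w].
In Python, from plant import * gives the robot as it stands.
- The arm moves only by the shell command python3 -m crank 'ROWS' [FORCE]. ROWS is JSON, a list of rows, each a list of 7 numbers: the gripper's target within -1 to 1 (shut at 1, half-way at 0, fully open at -1), then the shift along the tool's x, y, z in cm, then the turn, a rotation vector about the tool's x, y, z in degrees. In form: [[fingers, tx, ty, tz, wx, wy, wz], ...]. A call has 1 to 5 rows; each row shifts and turns the commanded pose from where the row before left it, along the tool's axes as they then stand; what a row does not reach is not made up. A row lasts 1/10 s, in which the tool goes at most 50 mm and 8.59 degrees, less where a joint would pass 70% of its speed; a pose out of reach is approached as far as the arm can. A call is refused whole if a number of a shift passes 5 or a number of a turn 8.59, either way. A call with a gripper value outside its range is refused whole. The fingers move at their own pace and stop on an object; FORCE is the grip in N (left out, the last holds). Time passes only in rows, so rows that do not move let the fingers close. It gives the time, the measured TCP pose, the force and the opening at its end, in the units of the state.
- get_state(): the state, without advancing time (a new reading comes with each control period).
- read_camera(name): name is "scene" or "side" or "wrist"; returns a dict with "color" (400x640x3 uint8, red, green, blue), "vfov" (degrees; the focal length in pixels is half the picture's height over the tangent of half this angle, whatever the lens; pixels are square), "cx", "cy" (the principal point, pixels), "distortion" ([k1, k2, p1, p2, k3] as OpenCV has them; the pictures are not rectified), "cam_to_world" (4x4, takes a point from camera to world coordinates). Camera axes: x right, y up, looking along -z (the intrinsics and any distortion apply to the point x, -y, -z); pixel columns grow to the right and rows downward; lengths in m; the calibration is good to about 2 mm. A picture is of the moment at which its call begins. There is no depth.
- sign_off(): hands the job in, once; it reports no verdict.
Trained networks look in the newest picture that a camera, given by its name, has taken for a name from the list of things; names that differ only in an ending like _2 or _b are one class to them, and where a whole thing is asked for, a point or a joint stands for the part that bears it (a point fixed in the world has none). Each returns a list of dicts, best first, with "p" (0 to 1); they miss things now and then, are a little off and sometimes report something else, mostly with a low value. They report only what shows in the picture. A call takes as long as a camera call.
- trace(thing, camera): "pixels" (400x640 bool, what is visible of it) and "location" ([column, row] in pixels, amid what is visible of it).
- place_of(thing, camera): "location" ([column, row] in pixels: a listed point, or the origin of a listed thing).
The state is a dict: "time": time; "qpos": joint angles; "dq": joint speeds; "joint_efforts": joint torques, N m; "eef_pos": TCP position; "tcp_rot": TCP orientation; "contact_force": force on the tool from outside, world axes, zero at the start; "wrist_torque": the same for the moment, N m; "opening": opening from 0.0 (shut) to 1.0 (fully open).
Only numpy, scipy, OpenCV 4.12 (cv2) and the standard library are available. Lean on these libraries where they do the work, as an engineer would, in place of code of your own. Each camera call takes 0.05 s, during which the arm holds its last target.

## Working session

There is one attempt and no reset: what is moved stays moved. The work goes in short steps, Python scripts to look and compute and a shell command to move; the robot and the scene stay as the last step left them, time stands still between calls to the robot, and variables do not carry over. Pictures are saved under pics/ and viewed, and the job is handed in when it is done.

```bash
ls; mkdir -p pics
cat > h.py <<'E'
from plant import *
import numpy as np, cv2
def K(c):
    f=200/np.tan(np.radians(c["vfov"])/2); return np.array([[f,0,c["cx"]],[0,f,c["cy"]],[0,0,1]])
def ray(c,px):
    u=cv2.undistortPoints(np.array([[px]],float),K(c),np.array(c["distortion"],float))[0,0]
    M=np.array(c["cam_to_world"]); d=M[:3,:3]@np.array([u[0],-u[1],-1]); return M[:3,3],d
def onz(c,px,z):
    o,d=ray(c,px); return o+d*(z-o[2])/d[2]
def proj(c,P):
    M=np.array(c["cam_to_world"]); q=M[:3,:3].T@(np.array(P)-M[:3,3]); q=np.array([q[0],-q[1],-q[2]])
    return cv2.projectPoints(q[None],np.zeros(3),np.zeros(3),K(c),np.array(c["distortion"],float))[0].ravel()
E
python3 - <<'E'
from h import *
s=get_state(); print(s)
for n in("scene","side","wrist"):
    c=read_camera(n); cv2.imwrite(f"pics/{n}0.png",c["color"][:,:,::-1])
    print(n,c["vfov"],c["cx"],c["cy"],c["distortion"],np.round(c["cam_to_world"],3).tolist())
    for t in("bottle_a","tray","tip_box","timer","beaker"):
        for r in place_of(t,n): 
            if r["p"]>.2: print(t,np.round(r["location"],1),round(r["p"],2),np.round(onz(c,r["location"],0),3))
E
```

```text
pics
{'time': 0.0, 'qpos': array([ 1.06299083e+00,  2.87191351e-01,  1.57815106e+00,  2.89036524e-05,
        1.27856886e+00, -1.50045188e-01]), 'dq': array([ 0.00030204,  0.00028301,  0.00121449,  0.00081481, -0.00036227,
        0.00019704]), 'joint_efforts': array([ 1.02975893e-03, -4.05977225e+01, -2.92629164e+01, -9.38706103e-05,
        5.83382905e-03,  9.47963628e-06]), 'eef_pos': array([0.2360701 , 0.63173446, 0.24694403]), 'tcp_rot': array([ 1.77931701e-01,  9.84042156e-01, -1.09268936e-03, -3.87579692e-04]), 'contact_force': array([-0.13125269, -0.50288237,  0.04694186]), 'wrist_torque': array([-0.02268309,  0.02000891, -0.02793992]), 'opening': 0.9984316788493662}
scene 46.40083660466727 324.5289349351129 196.55117228488348 [-0.01694809  0.          0.          0.          0.        ] [[0.898, 0.33, -0.291, 0.317], [-0.44, 0.655, -0.614, -0.623], [-0.012, 0.679, 0.734, 0.776], [0.0, 0.0, 0.0, 1.0]]
bottle_a [310.9 288.8] 0.98 [ 0.495 -0.179  0.   ]
bottle_a [243.3 172.3] 0.82 [0.486 0.184 0.   ]
bottle_a [303.1 207.3] 0.72 [ 0.568  0.018 -0.   ]
bottle_a [430.2 229.6] 0.57
[... 320 characters left out ...]
0.264, 0.443, -0.857, -0.743], [0.011, 0.89, 0.456, 0.439], [0.0, 0.0, 0.0, 1.0]]
bottle_a [251.1 187.9] 0.96 [0.492 0.173 0.   ]
bottle_a [276.8 269. ] 0.8 [ 0.498 -0.171  0.   ]
bottle_a [291.6 215.7] 0.62 [0.563 0.01  0.   ]
tray [299.8 174.2] 0.75 [ 0.63   0.227 -0.   ]
tray [419.9 243.4] 0.25 [ 0.787 -0.161  0.   ]
tip_box [365.1 276.8] 0.64 [ 0.644 -0.231  0.   ]
timer [372. 210.] 0.7 [ 0.745 -0.009  0.   ]
beaker [418.1 241.6] 0.86 [ 0.786 -0.154  0.   ]
wrist 62.48221445418949 317.8616772855415 206.49047929907675 [0.01170058 0.         0.         0.         0.        ] [[0.351, -0.892, -0.284, 0.165], [0.936, 0.334, 0.107, 0.659], [-0.001, -0.303, 0.953, 0.373], [0.0, 0.0, 0.0, 1.0]]
```

View pics/scene0.png

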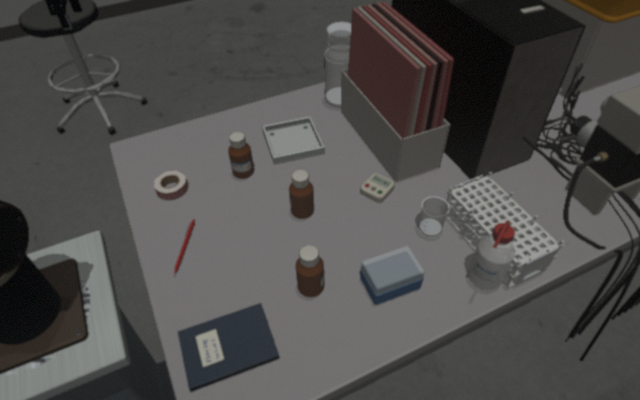

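View pics/side0.png

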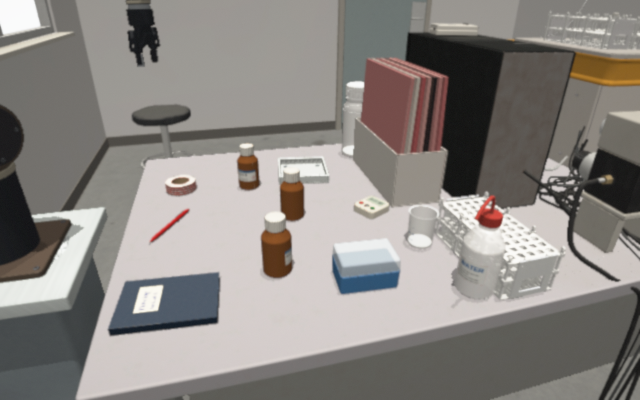

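The scene view shows the three bottles at about (240,157), (301,196) and (310,272), with the tray at (293,139). I'll refine their positions with a silhouette fit.

```bash
cat > fit.py <<'E'
from h import *
from scipy.optimize import minimize
def pts():
    a=np.linspace(0,2*np.pi,40,endpoint=False); L=[]
    for z,r in((0,.026),(.08,.026),(.09,.018),(.11,.018)): L.append(np.c_[r*np.cos(a),r*np.sin(a),np.full(40,z)])
    return L
def sil(c,xy,S=4,z0=0):
    im=np.zeros((400*2,640*2),np.uint8); L=[np.array([proj(c,p+[xy[0],xy[1],z0]) for p in r]) for r in pts()]
    for i in range(3):
        h=cv2.convexHull(np.vstack(L[i:i+2]).astype(np.float32)); cv2.fillConvexPoly(im,np.round(h*2).astype(int),1)
    return im
def fit(cs,ms,x0,z0=0):
    def cost(x):
        t=0
        for c,m in zip(cs,ms):
            s=sil(c,x,z0=z0); t+=1-(s&m).sum()/(s|m).sum()
        return t
    r=minimize(cost,x0,method="Nelder-Mead",options=dict(initial_simplex=[x0,[x0[0]+.01,x0[1]],[x0[0],x0[1]+.01]],xatol=3e-4,fatol=1e-4,maxiter=60))
    return r.x,r.fun
E
python3 - <<'E'
from fit import *
cs={n:read_camera(n) for n in("scene","side")}
tr={n:trace("bottle_a",n) for n in cs}; tt={n:trace("tray",n) for n in cs}
for x0 in([.489,.179],[.566,.014],[.497,-.175]):
    ms=[]
    for n,c in cs.items():
        p=proj(c,[x0[0],x0[1],.05]); r=min(tr[n],key=lambda r:np.hypot(*(np.array(r["location"])-p)))
        print(n,p,r["location"],round(r["p"],2)); ms.append(np.kron(r["pixels"].astype(np.uint8),np.ones((2,2),np.uint8)))
    print(fit(list(cs.values()),ms,x0))
    for c,m in zip(cs.values(),ms): print(fit([c],[m],x0))
for n,c in cs.items():
    r=tt[n][0]; h=cv2.findContours(r["pixels"].astype(np.uint8),0,2)[0]; h=max(h,key=cv2.contourArea)
    P=np.array([onz(c,q[0],.022)[:2] for q in h.astype(float)],np.float32); print(n,r["p"],cv2.minAreaRect(P))
E
```

```text
scene [242.35107095 157.68758454] [241.2, 151.4] 0.68
side [248.25361808 168.885801  ] [246.8, 167.7] 0.77
(array([0.48778036, 0.18797168]), np.float64(0.18332364226058862))
(array([0.48637543, 0.18379039]), np.float64(0.09546479579052869))
(array([0.48759375, 0.18564063]), np.float64(0.08739674926725283))
scene [302.1617153  193.34881123] [302.7, 192.5] 0.76
side [292.24718173 194.60614274] [292.4, 195.7] 0.91
(array([0.56437891, 0.01391211]), np.float64(0.24760691496415377))
(array([0.56329984, 0.01200872]), np.float64(0.1231571784985257))
(array([0.56434473, 0.01125342]), np.float64(0.1160549518146401))
scene [310.0890659  272.37547997] [308.8, 273.7] 0.91
side [275.1799601 247.0860504] [278.5, 247.3] 0.88
(array([ 0.49851536, -0.17289079]), np.float64(0.19050366340258873))
(array([ 0.4978291 , -0.17424746]), np.float64(0.10593779453345897))
(array([ 0.49951475, -0.17172137]), np.float64(0.07309590502867813))
scene 0.56 ((0.6314541697502136, 0.22048725187778473), (0.1561424881219864, 0.13496236503124237), 80.2147445678711)
side 0.64 ((0.6326529383659363, 0.2049001306295395), (0.1819458156824112, 0.1294461339712143), 80.15066528320312)
```

```bash
python3 -m crank '[[-1,-3.6,-3,0,0,0,0],[-1,-3.6,-3,0,0,0,0],[-1,-3.6,-3,0,0,0,0],[-1,-3.6,-3,0,0,0,0],[-1,-3.6,-3,0,0,0,0]]' 60; python3 -m crank '[[-1,-3.6,-3,0,0,0,0],[-1,-3.6,-3,0,0,0,0],[-1,-3.6,-3,0,0,0,0],[-1,-3.6,-3,0,0,0,0],[-1,-3.6,-3,0,0,0,0]]';python3 -m crank '[[-1,-3.2,-3,0,0,0,0],[-1,0,0,2,0,0,0],[-1,0,0,0,0,0,0],[-1,0,0,0,0,0,0]]'
cat > st.py <<'E'
from h import *
import sys
from scipy.spatial.transform import Rotation as R
s=get_state(); r=R.from_quat(s["tcp_rot"]).as_matrix()
print("t",round(s["time"],2),"pos",np.round(s["eef_pos"],4),"F",np.round(s["contact_force"],2),"T",np.round(s["wrist_torque"],2),"open",round(s["opening"],3),"q",np.round(s["qpos"],2)); print(np.round(r,3).tolist())
if len(sys.argv)>1:
    g=np.array(list(map(float,sys.argv[1:4]))); print("tool shift cm",np.round(100*r.T@(g-s["eef_pos"]),2))
E
python3 st.py .487 .185 .068; python3 -c "import plant;print([n for n in dir(plant) if n[0]!='_'], getattr(plant,'tip_extent',None))"
```

```text
time: 1.7
eef_pos: [0.353, 0.4271, 0.2486]
tcp_rot: [0.178, 0.984, 0.0, 0.0]
contact_force: [0.9, 0.8, -0.6]
opening: 1.004
time: 2.2
eef_pos: [0.4691, 0.2234, 0.2487]
tcp_rot: [0.178, 0.984, 0.0, 0.0]
contact_force: [0.7, -0.7, -0.7]
opening: 1.002
time: 2.6
eef_pos: [0.4875, 0.186, 0.2281]
tcp_rot: [0.178, 0.984, -0.0, -0.001]
contact_force: [0.1, 0.1, 0.1]
opening: 1.004
t 2.6 pos [0.4875 0.186  0.2281] F [0.14 0.11 0.14] T [ 0.03 -0.04 -0.01] open 1.004 q [ 0.17 -0.04  1.97  0.    1.21 -1.04]
[[-0.937, 0.35, -0.001], [0.35, 0.937, -0.0], [0.001, -0.0, -1.0]]
tool shift cm [-1.000e-02 -1.000e-01  1.601e+01]
['Unreachable', 'get_state', 'place_of', 'read_camera', 'sign_off', 'tip_extent', 'trace'] 0.017
```

```bash
python3 -m crank '[[-1,0,-0.1,5,0,0,0],[-1,0,0,5,0,0,0],[-1,0,0,4,0,0,0],[-1,0,0,2.4,0,0,0],[-1,0,0,0,0,0,0]]'; python3 st.py;  python3 -m crank '[[1,0,0,0,0,0,0],[1,0,0,0,0,0,0],[1,0,0,0,0,0,0],[1,0,0,0,0,0,0],[1,0,0,0,0,0,0]]' 60; python3 st.py
```

```text
time: 3.1
eef_pos: [0.4845, 0.1855, 0.0611]
tcp_rot: [0.177, 0.984, -0.001, -0.004]
contact_force: [-0.6, -0.5, -0.4]
opening: 1.003
t 3.1 pos [0.4845 0.1855 0.0611] F [-0.65 -0.53 -0.45] T [-0.02  0.01  0.01] open 1.003 q [ 0.17  0.19  2.07  0.    0.88 -1.05]
[[-0.937, 0.348, -0.008], [0.348, 0.937, -0.001], [0.007, -0.004, -1.0]]
time: 3.6
eef_pos: [0.4899, 0.1854, 0.0674]
tcp_rot: [0.178, 0.984, 0.001, 0.003]
contact_force: [0.3, 0.3, 6.2]
opening: 0.577
t 3.6 pos [0.4899 0.1854 0.0674] F [0.27 0.32 6.18] T [0.19 0.1  0.03] open 0.577 q [ 0.17  0.18  2.07  0.    0.88 -1.05]
[[-0.937, 0.35, 0.006], [0.35, 0.937, 0.001], [-0.005, 0.003, -1.0]]
```

```bash
python3 -m crank '[[1,0,0,0,0,0,0],[1,0,0,0,0,0,0],[1,0,0,0,0,0,0]]'; python3 st.py;  python3 -m crank '[[1,0,0,-1,0,0,0],[1,0,0,-2,0,0,0],[1,0,0,-2,0,0,0],[1,0,0,0,0,0,0],[1,0,0,0,0,0,0]]'; python3 st.py;python3 -m crank '[[1,0,0,0,0,0,0],[1,0,0,0,0,0,0],[1,0,0,0,0,0,0]]';python3 st.py;python3 -m crank '[[1,0,0,0,0,0,0],[1,0,0,0,0,0,0],[1,0,0,0,0,0,0]]';python3 st.py
```

```text
time: 3.9
eef_pos: [0.4899, 0.1855, 0.0674]
tcp_rot: [0.178, 0.984, 0.001, 0.003]
contact_force: [-0.6, 0.3, 6.9]
opening: 0.573
t 3.9 pos [0.4899 0.1855 0.0674] F [-0.58  0.29  6.86] T [0.15 0.03 0.  ] open 0.573 q [ 0.17  0.18  2.07  0.    0.88 -1.05]
[[-0.937, 0.35, 0.006], [0.35, 0.937, 0.001], [-0.005, 0.003, -1.0]]
time: 4.4
eef_pos: [0.4876, 0.1849, 0.1146]
tcp_rot: [0.178, 0.984, 0.0, 0.0]
contact_force: [0.8, 0.6, -1.7]
opening: 0.575
t 4.4 pos [0.4876 0.1849 0.1146] F [ 0.82  0.56 -1.75] T [-0.01  0.02  0.01] open 0.575 q [ 0.17  0.1   2.05 -0.    0.98 -1.05]
[[-0.937, 0.35, 0.001], [0.35, 0.937, 0.0], [-0.001, 0.0, -1.0]]
time: 4.7
eef_pos: [0.487, 0.1848, 0.1133]
tcp_rot: [0.178, 0.984, -0.0, -0.001]
contact_force: [0.2, 0.5, -1.5]
opening: 0.575
t 4.7 pos [0.487  0.1848 0.1133] F [ 0.21  0.51 -1.48] T [ 0.02 -0.04  0.01] open 0.575 q [ 0.17  0.11  2.05 -0.    0.98 -1.05]
[[-0.937, 0.35, -0.002], [0.35, 0.937, -0.0], [0.002, -0.001, -1.0]]
time: 5.0
eef_pos: [0.4876, 0.1849, 0.1142]
tcp_rot: [0.178, 0.984, -0.0, -0.0]
contact_force: [-0.5, 0.2, -2.0]
opening: 0.577
t 5.0 pos [0.4876 0.1849 0.1142] F [-0.52  0.16 -2.03] T [-0.02  0.01  0.01] open 0.577 q [ 0.17  0.11  2.05 -0.    0.98 -1.05]
[[-0.937, 0.35, -0.0], [0.35, 0.937, -0.0], [0.0, -0.0, -1.0]]
```

```bash
cat > w.py <<'E'
from h import *
import sys
f=[]
for i in range(10):
    c=read_camera("side"); f.append(get_state()["contact_force"])
cv2.imwrite(f"pics/{sys.argv[1]}.png",c["color"][:,:,::-1]); print(np.round(np.mean(f,0),2),np.round(np.std(f,0),2),get_state()["eef_pos"],get_state()["opening"])
E
python3 w.py lift1
```

```text
[-0.25  0.1  -1.6 ] [0.53 0.41 0.43] [0.48761762 0.18492586 0.11435557] 0.5771712029502857
```

View pics/lift1.png

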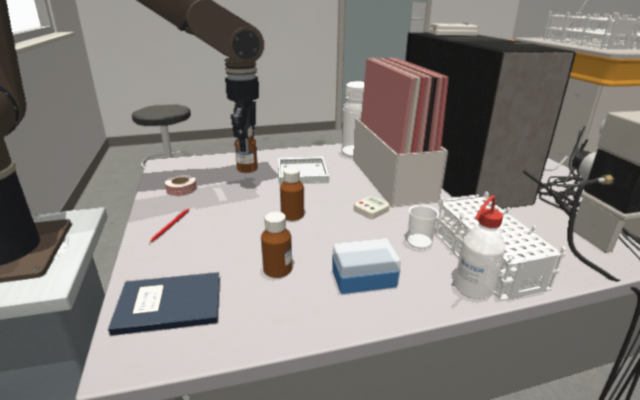

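The image at (245,160) shows the first bottle lifted. It weighs about 1.6 N, under the 2.6 N limit, so it is the lightest. Next I'll move it over the tray.

```bash
python3 -m crank '[[1,-3,2.4,-1,0,0,0],[1,-3,2.4,0,0,0,0],[1,-3,2.4,0,0,0,0],[1,-3,2.3,0,0,0,0],[1,0,0,0,0,0,0]]'; python3 -m crank '[[1,0,0,0,0,0,0],[1,0,0,0,0,0,0]]'; python3 st.py .634 .232 .07
python3 - <<'E'
from h import *
a=[]
for n in("scene","side"):
    c=read_camera(n); im=c["color"][:,:,::-1].copy()
    for s in((1,1),(1,-1),(-1,-1),(-1,1)):
        t=np.radians(-10); p=np.array([.634,.232])+np.array([[np.cos(t),-np.sin(t)],[np.sin(t),np.cos(t)]])@(np.array(s)*.065)
        u=proj(c,[p[0],p[1],.022]); cv2.circle(im,tuple(np.round(u).astype(int)),1,(0,255,0),-1)
    u=proj(c,[.634,.232,.004]).astype(int); a.append(cv2.resize(im[u[1]-60:u[1]+60,u[0]-60:u[0]+60],(400,400)))
cv2.imwrite("pics/tray1.png",np.hstack(a))
E
```

```text
time: 6.0
eef_pos: [0.637, 0.2325, 0.124]
tcp_rot: [0.178, 0.984, 0.001, 0.001]
contact_force: [-0.5, 0.3, -1.6]
opening: 0.576
time: 6.2
eef_pos: [0.6321, 0.2317, 0.1237]
tcp_rot: [0.178, 0.984, -0.0, -0.001]
contact_force: [-0.7, 0.0, -0.8]
opening: 0.572
t 6.2 pos [0.6321 0.2317 0.1237] F [-0.67  0.05 -0.79] T [-0.01 -0.03  0.02] open 0.572 q [ 0.2   0.4   1.67  0.    1.07 -1.01]
[[-0.937, 0.35, -0.002], [0.35, 0.937, -0.0], [0.002, -0.001, -1.0]]
tool shift cm [-0.18  0.1   5.37]
```

View pics/tray1.png

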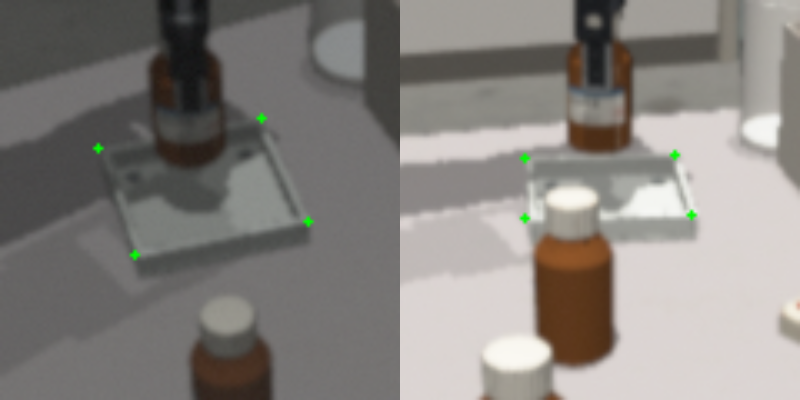

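The rim corners line up in both views, and the bottle is over the tray. Lowering it now.

```bash
python3 -m crank '[[1,-0.1,0,2,0,0,0],[1,0,0,1.5,0,0,0],[1,0,0,1,0,0,0],[1,0,0,0.3,0,0,0],[1,0,0,0,0,0,0]]'; python3 st.py;  python3 -m crank '[[1,0,0,0.4,0,0,0],[1,0,0,0,0,0,0],[1,0,0,0,0,0,0]]'; python3 st.py
```

```text
time: 6.8
eef_pos: [0.6337, 0.2314, 0.0756]
tcp_rot: [0.178, 0.984, -0.0, -0.001]
contact_force: [-0.2, -0.6, -1.3]
opening: 0.576
t 6.8 pos [0.6337 0.2314 0.0756] F [-0.21 -0.61 -1.28] T [-0.02  0.01 -0.01] open 0.576 q [ 0.2   0.46  1.68 -0.    1.   -1.01]
[[-0.937, 0.35, -0.001], [0.35, 0.937, -0.0], [0.001, -0.001, -1.0]]
time: 7.1
eef_pos: [0.6345, 0.2316, 0.0728]
tcp_rot: [0.178, 0.984, 0.0, 0.0]
contact_force: [-0.9, -0.0, -1.3]
opening: 0.572
t 7.1 pos [0.6345 0.2316 0.0728] F [-0.86 -0.04 -1.33] T [-0.03  0.04  0.  ] open 0.572 q [ 0.2   0.47  1.68 -0.    0.99 -1.01]
[[-0.937, 0.35, 0.001], [0.35, 0.937, 0.0], [-0.001, 0.0, -1.0]]
```

```bash
python3 -m crank '[[1,0,0,0.3,0,0,0],[1,0,0,0,0,0,0],[1,0,0,0,0,0,0]]'; python3 st.py;python3 -m crank '[[-0.3,0,0,0,0,0,0],[-0.6,0,0,0,0,0,0],[-1,0,0,0,0,0,0],[-1,0,0,0,0,0,0],[-1,0,0,0,0,0,0]]';python3 st.py; python3 w.py placed1
python3 - <<'E'
from h import *
c=read_camera("scene"); cv2.imwrite("pics/placed1s.png",c["color"][:,:,::-1])
E
```

```text
time: 7.4
eef_pos: [0.6352, 0.2317, 0.0715]
tcp_rot: [0.178, 0.984, 0.0, 0.001]
contact_force: [-2.0, -1.1, 5.2]
opening: 0.57
t 7.4 pos [0.6352 0.2317 0.0715] F [-1.96 -1.08  5.21] T [-0.08  0.34  0.03] open 0.57 q [ 0.2   0.47  1.68 -0.    0.99 -1.01]
[[-0.937, 0.35, 0.002], [0.35, 0.937, 0.0], [-0.002, 0.001, -1.0]]
time: 7.9
eef_pos: [0.6341, 0.2315, 0.0691]
tcp_rot: [0.178, 0.984, -0.0, -0.0]
contact_force: [0.4, 0.2, -0.0]
opening: 0.999
t 7.9 pos [0.6341 0.2315 0.0691] F [ 0.38  0.23 -0.03] T [0.01 0.03 0.01] open 0.999 q [ 0.2   0.47  1.68 -0.    0.99 -1.01]
[[-0.937, 0.35, -0.0], [0.35, 0.937, -0.0], [0.0, -0.0, -1.0]]
[ 0.08  0.07 -0.05] [0.58 0.3  0.52] [0.63422425 0.23155477 0.06934237] 1.0027402294943977
```

View pics/placed1s.png

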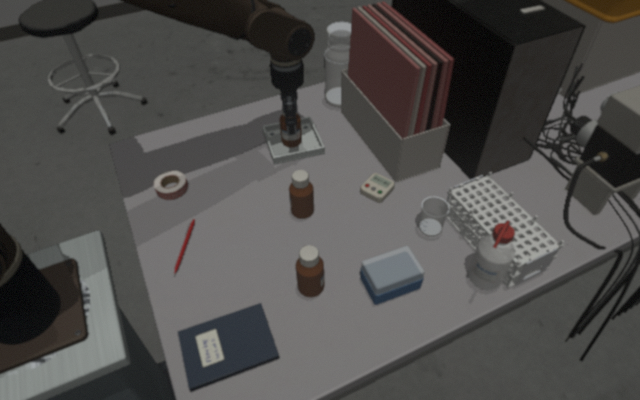

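The bottle stands in the tray at (290,135) and the fingers are open. Next I'll go to the bottle at (0.564, 0.013).

```bash
python3 -m crank '[[-1,0,0,-3,0,0,0],[-1,0,0,-4,0,0,0],[-1,0,0,-5,0,0,0],[-1,0,0,-3,0,0,0]]';python3 -m crank '[[-1,-0.2,-4.6,0,0,0,0],[-1,-0.2,-4.6,0,0,0,0],[-1,-0.2,-4.6,0,0,0,0],[-1,-0.2,-4.6,0,0,0,0],[-1,-0.3,-4.5,0,0,0,0]]';python3 -m crank '[[-1,0,0,0,0,0,0],[-1,0,0,0,0,0,0]]'; python3 st.py .564 .013 .062
python3 - <<'E'
from h import *
c=read_camera("side"); cv2.imwrite("pics/b2.png",c["color"][:,:,::-1])
E
```

```text
time: 8.85
eef_pos: [0.6355, 0.2318, 0.2241]
tcp_rot: [0.178, 0.984, 0.001, 0.003]
contact_force: [0.1, -0.2, 1.0]
opening: 1.0
time: 9.35
eef_pos: [0.5634, 0.0117, 0.2195]
tcp_rot: [0.178, 0.984, -0.0, 0.0]
contact_force: [0.3, 0.2, 0.3]
opening: 0.999
time: 9.55
eef_pos: [0.5642, 0.0124, 0.2196]
tcp_rot: [0.179, 0.984, 0.0, 0.0]
contact_force: [0.7, 0.3, -0.1]
opening: 0.998
t 9.55 pos [0.5642 0.0124 0.2196] F [ 0.71  0.34 -0.08] T [ 0.02 -0.    0.05] open 0.998 q [-0.16  0.07  1.88  0.    1.19 -1.37]
[[-0.936, 0.352, 0.001], [0.352, 0.936, 0.0], [-0.0, 0.001, -1.0]]
tool shift cm [ 0.05  0.04 15.76]
```

View pics/b2.png

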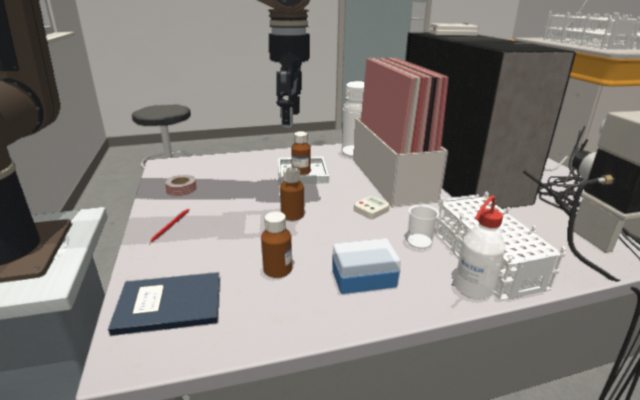

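The bottle is upright in the tray at (301,153), and the gripper is above the second bottle.

```bash
python3 -m crank '[[-1,0,0,5,0,0,0],[-1,0,0,5,0,0,0],[-1,0,0,3.7,0,0,0],[-1,0,0,2,0,0,0],[-1,0,0,0,0,0,0]]'; python3 -m crank '[[1,0,0,0,0,0,0],[1,0,0,0,0,0,0],[1,0,0,0,0,0,0],[1,0,0,0,0,0,0],[1,0,0,0,0,0,0]]' 70; python3 -m crank '[[1,0,0,0,0,0,0],[1,0,0,0,0,0,0]]'; python3 st.py;  python3 -m crank '[[1,0,0,-1,0,0,0],[1,0,0,-2,0,0,0],[1,0,0,-2,0,0,0],[1,0,0,0,0,0,0],[1,0,0,0,0,0,0]]';python3 -m crank '[[1,0,0,0,0,0,0],[1,0,0,0,0,0,0],[1,0,0,0,0,0,0]]'; python3 w.py lift2
```

```text
time: 10.1
eef_pos: [0.5616, 0.0152, 0.0582]
tcp_rot: [0.177, 0.984, 0.0, -0.004]
contact_force: [-0.3, 0.1, -0.9]
opening: 1.0
time: 10.6
eef_pos: [0.5661, 0.0129, 0.0652]
tcp_rot: [0.178, 0.984, 0.0, 0.002]
contact_force: [-1.6, -0.3, 5.5]
opening: 0.576
time: 10.8
eef_pos: [0.5661, 0.0129, 0.0652]
tcp_rot: [0.178, 0.984, 0.0, 0.002]
contact_force: [-1.5, -0.8, 6.0]
opening: 0.574
t 10.8 pos [0.5661 0.0129 0.0652] F [-1.5  -0.78  6.01] T [0.12 0.21 0.06] open 0.574 q [-0.16  0.27  1.97  0.    0.9  -1.37]
[[-0.937, 0.35, 0.004], [0.35, 0.937, -0.001], [-0.004, 0.001, -1.0]]
time: 11.3
eef_pos: [0.5642, 0.0133, 0.1124]
tcp_rot: [0.178, 0.984, 0.0, 0.0]
contact_force: [0.2, 0.3, -3.5]
opening: 0.57
time: 11.6
eef_pos: [0.5636, 0.0133, 0.1112]
tcp_rot: [0.178, 0.984, -0.0, -0.001]
contact_force: [0.4, -0.2, -3.2]
opening: 0.576
[ 0.15  0.11 -3.1 ] [0.48 0.46 0.62] [0.56434176 0.01320497 0.11237091] 0.5728860513972966
```

View pics/lift2.png

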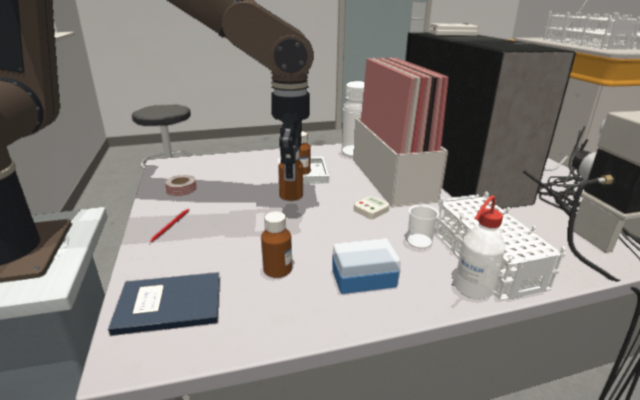

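The second bottle is lifted at (290,180) and weighs about 3.1 N, so it is the middle one. I'll set it back down.

```bash
python3 -m crank '[[1,0,0,2,0,0,0],[1,0,0,1.5,0,0,0],[1,0,0,0.8,0,0,0],[1,0,0,0.3,0,0,0],[1,0,0,0,0,0,0]]'; python3 st.py;  python3 -m crank '[[1,0,0,0.2,0,0,0],[1,0,0,0,0,0,0],[1,0,0,0,0,0,0]]'; python3 st.py
```

```text
time: 12.6
eef_pos: [0.5645, 0.0131, 0.0662]
tcp_rot: [0.178, 0.984, 0.0, -0.0]
contact_force: [0.2, -0.1, -3.4]
opening: 0.573
t 12.6 pos [0.5645 0.0131 0.0662] F [ 0.17 -0.1  -3.38] T [-0.01 -0.03 -0.05] open 0.573 q [-0.16  0.27  1.97  0.    0.91 -1.37]
[[-0.937, 0.35, -0.0], [0.35, 0.937, 0.0], [0.0, 0.0, -1.0]]
time: 12.9
eef_pos: [0.5652, 0.0131, 0.0653]
tcp_rot: [0.178, 0.984, 0.0, 0.001]
contact_force: [-0.9, 0.2, 0.4]
opening: 0.575
t 12.9 pos [0.5652 0.0131 0.0653] F [-0.87  0.23  0.4 ] T [0.01 0.01 0.01] open 0.575 q [-0.16  0.27  1.97  0.    0.9  -1.37]
[[-0.937, 0.35, 0.002], [0.35, 0.937, -0.0], [-0.002, 0.0, -1.0]]
```

```bash
python3 -m crank '[[-0.3,0,0,0,0,0,0],[-0.6,0,0,0,0,0,0],[-1,0,0,0,0,0,0],[-1,0,0,0,0,0,0],[-1,0,0,0,0,0,0]]';python3 -m crank '[[-1,0,0,-3,0,0,0],[-1,0,0,-4,0,0,0],[-1,0,0,-5,0,0,0],[-1,0,0,-3,0,0,0]]';python3 -m crank '[[-1,0,-4,0,0,0,0],[-1,0,-4,0,0,0,0],[-1,0,-4,0,0,0,0],[-1,0,-4,0,0,0,0],[-1,-0.2,-3.8,0,0,0,0]]';python3 -m crank '[[-1,0,0,0,0,0,0],[-1,0,0,0,0,0,0]]'; python3 st.py .498 -.173 .062
python3 - <<'E'
from h import *
c=read_camera("side"); cv2.imwrite("pics/b3.png",c["color"][:,:,::-1])
E
```

```text
time: 13.4
eef_pos: [0.5644, 0.0132, 0.0644]
tcp_rot: [0.178, 0.984, 0.0, 0.0]
contact_force: [0.5, 0.3, -0.1]
opening: 0.999
time: 13.8
eef_pos: [0.5656, 0.013, 0.2186]
tcp_rot: [0.178, 0.984, 0.0, 0.003]
contact_force: [0.5, 0.2, 0.2]
opening: 0.999
time: 14.3
eef_pos: [0.496, -0.1742, 0.2145]
tcp_rot: [0.178, 0.984, -0.0, 0.0]
contact_force: [0.6, -0.4, -0.1]
opening: 0.999
time: 14.5
eef_pos: [0.4966, -0.1735, 0.2143]
tcp_rot: [0.179, 0.984, 0.0, 0.0]
contact_force: [0.2, 0.1, -0.4]
opening: 0.998
t 14.5 pos [ 0.4966 -0.1735  0.2143] F [ 0.23  0.12 -0.43] T [0.02 0.02 0.03] open 0.998 q [-0.53 -0.01  1.97  0.    1.18 -1.74]
[[-0.936, 0.352, 0.0], [0.352, 0.936, 0.0], [0.0, 0.0, -1.0]]
tool shift cm [-0.11  0.09 15.23]
```

View pics/b3.png

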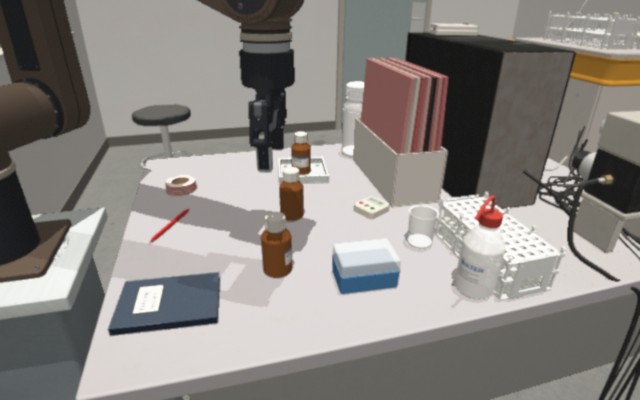

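The tray bottle (301,153) and the middle bottle (291,195) are both upright. Now the third bottle, with a firmer grip.

```bash
python3 -m crank '[[-1,-0.1,0.1,5,0,0,0],[-1,0,0,5,0,0,0],[-1,0,0,3.2,0,0,0],[-1,0,0,2,0,0,0],[-1,0,0,0,0,0,0]]'; python3 -m crank '[[1,0,0,0,0,0,0],[1,0,0,0,0,0,0],[1,0,0,0,0,0,0],[1,0,0,0,0,0,0],[1,0,0,0,0,0,0]]' 90; python3 -m crank '[[1,0,0,0,0,0,0],[1,0,0,0,0,0,0]]'; python3 st.py;  python3 -m crank '[[1,0,0,-1,0,0,0],[1,0,0,-2,0,0,0],[1,0,0,-2,0,0,0],[1,0,0,0,0,0,0],[1,0,0,0,0,0,0]]';python3 -m crank '[[1,0,0,0,0,0,0],[1,0,0,0,0,0,0],[1,0,0,0,0,0,0]]'; python3 w.py lift3
```

```text
time: 15.05
eef_pos: [0.496, -0.1695, 0.0587]
tcp_rot: [0.177, 0.984, 0.001, -0.004]
contact_force: [0.6, 0.0, -0.7]
opening: 0.997
time: 15.55
eef_pos: [0.5, -0.1734, 0.0651]
tcp_rot: [0.178, 0.984, -0.001, 0.002]
contact_force: [-0.9, -0.3, 7.3]
opening: 0.572
time: 15.75
eef_pos: [0.5, -0.1734, 0.0651]
tcp_rot: [0.178, 0.984, -0.001, 0.002]
contact_force: [-0.5, -0.1, 6.1]
opening: 0.572
t 15.75 pos [ 0.5    -0.1734  0.0651] F [-0.53 -0.1   6.1 ] T [0.2  0.07 0.02] open 0.572 q [-0.53  0.2   2.06  0.    0.88 -1.74]
[[-0.937, 0.351, 0.005], [0.35, 0.937, -0.002], [-0.005, -0.0, -1.0]]
time: 16.25
eef_pos: [0.4973, -0.1719, 0.1116]
tcp_rot: [0.178, 0.984, 0.0, -0.001]
contact_force: [-0.8, -0.6, -7.2]
opening: 0.573
time: 16.55
eef_pos: [0.4975, -0.172, 0.1112]
tcp_rot: [0.178, 0.984, 0.0, -0.001]
contact_force: [0.4, -0.7, -6.7]
opening: 0.57
[-0.03 -0.25 -6.23] [0.31 0.51 0.45] [ 0.49819168 -0.17241629  0.11242277] 0.571774622987475
```

View pics/lift3.png

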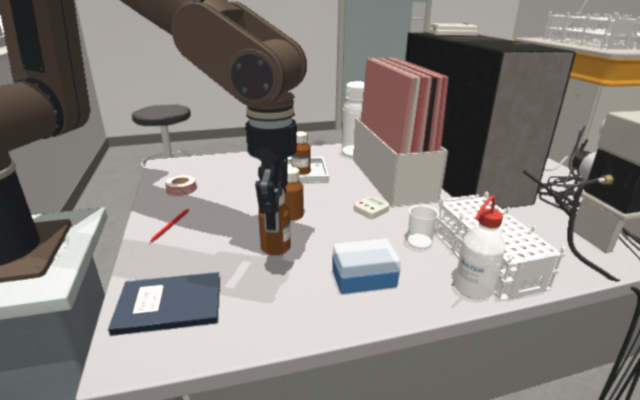

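The third bottle is lifted at (275,230) and weighs about 6.2 N, so it is the heaviest. Its underside is about 4.7 cm up, so I'll raise it to 15 cm.

```bash
python3 -m crank '[[1,0,0,-2,0,0,0],[1,0,0,-3,0,0,0],[1,0,0,-3,0,0,0],[1,0,0,-2.3,0,0,0],[1,0,0,0,0,0,0]]';python3 -m crank '[[1,0,0,0,0,0,0],[1,0,0,0,0,0,0],[1,0,0,0,0,0,0],[1,0,0,0,0,0,0],[1,0,0,0,0,0,0]]'; python3 st.py; python3 w.py end
python3 - <<'E'
from fit import *
c={n:read_camera(n) for n in("scene","side")}; cv2.imwrite("pics/end_s.png",c["scene"]["color"][:,:,::-1])
for n in c:
    for t in("tip_box","timer","beaker","bottle_a"):
        for r in place_of(t,n)[:3]:
            if r["p"]>.3: print(n,t,round(r["p"],2),np.round(r["location"],1),np.round(onz(c[n],r["location"],0),3))
s=get_state()["eef_pos"]; print({n:proj(c[n],[.498,-.172,.15]).round() for n in c})
E
```

```text
time: 17.55
eef_pos: [0.5004, -0.1737, 0.22]
tcp_rot: [0.178, 0.984, -0.002, 0.005]
contact_force: [0.9, -0.3, -6.0]
opening: 0.58
time: 18.05
eef_pos: [0.4978, -0.1722, 0.2144]
tcp_rot: [0.178, 0.984, 0.0, -0.001]
contact_force: [-0.1, -0.2, -6.3]
opening: 0.572
t 18.05 pos [ 0.4978 -0.1722  0.2144] F [-0.07 -0.21 -6.27] T [0.05 0.02 0.02] open 0.572 q [-0.53 -0.01  1.97 -0.    1.18 -1.74]
[[-0.937, 0.35, -0.001], [0.35, 0.937, 0.001], [0.002, 0.0, -1.0]]
[-0.03  0.02 -6.46] [0.24 0.51 0.4 ] [ 0.49817023 -0.17236931  0.21542043] 0.5753122223770399
scene tip_box 0.72 [390.  284.4] [ 0.636 -0.238 -0.   ]
scene timer 0.94 [374.6 189.3] [ 0.737 -0.005  0.   ]
scene beaker 0.79 [431.1 232.5] [ 0.78  -0.168  0.   ]
scene bottle_a 0.57 [307.7 237.2] [ 0.542 -0.062  0.   ]
scene bottle_a 0.47 [299.2 208.3] [0.559 0.019 0.   ]
side tip_box 0.83 [362.1 276.8] [ 0.638 -0.23  -0.   ]
side timer 0.56 [369.5 211.1] [ 0.738 -0.012  0.   ]
side timer 0.4 [300.5 172.2] [0.635 0.24  0.   ]
side beaker 0.81 [416.4 242.3] [ 0.782 -0.155  0.   ]
side bottle_a 0.92 [291.5 218.2] [ 0.56 -0.    0.  ]
side bottle_a 0.78 [274.1 193.3] [0.543 0.129 0.   ]
side bottle_a 0.57 [303.9 171. ] [0.646 0.246 0.   ]
{'scene': array([308., 238.]), 'side': array([273., 194.])}
```

View pics/end.png

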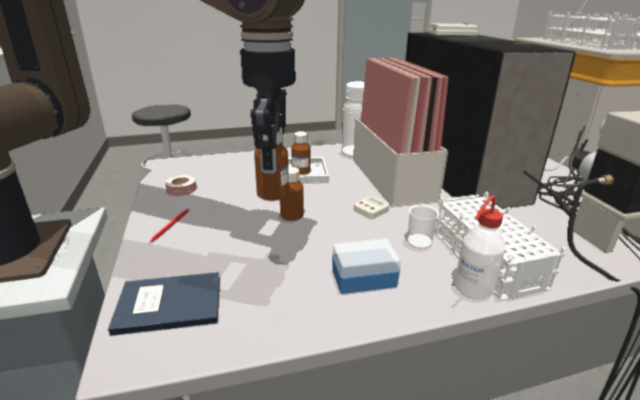

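```bash
ls pics
```

```text
b2.png
b3.png
end.png
end_s.png
lift1.png
lift2.png
lift3.png
placed1.png
placed1s.png
scene0.png
side0.png
tray1.png
wrist0.png
```

View pics/end_s.png

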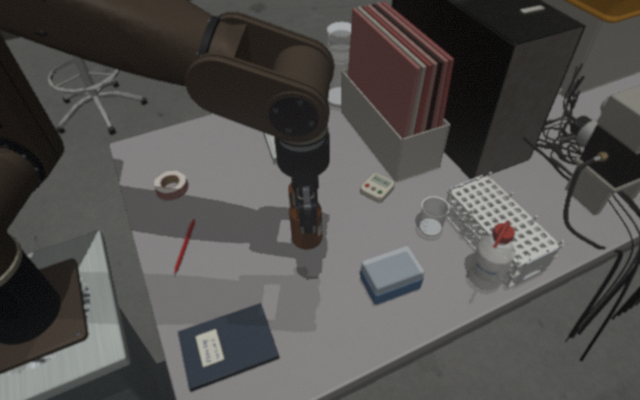

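The held bottle's underside appears where the 15 cm height projects: side (274,193), scene (308,237). The other two bottles are upright and the bystanders haven't moved.

```bash
python3 -c "from plant import *; sign_off()"
```

```text
the job is handed in; nothing more can be done
```

I lifted all three bottles, sorted them by weight, and handed the job in about 19 s into the 72 s limit. `sign_off` gives no verdict.

| Bottle (starting x, y in m) | Felt weight | Where it is now |
|---|---|---|
| (0.487, 0.185) | about 1.6 N, lightest | upright in the tray, let go |
| (0.564, 0.013) | about 3.1 N, middle | back on its spot on the table, let go |
| (0.498, -0.173) | about 6.3 N, heaviest | held upright at 90 N grip, underside about 15 cm up |

**Final checks:** The held bottle's underside showed where a 15 cm height should appear in both the scene and side pictures. The tray bottle and the middle bottle looked upright in the last side picture. The tip box, timer and beaker were within about 1 cm of where they started, which is about the error of the detections.

**Uncertain or disagreeing:**
- Single force readings varied by about 0.5 N, so I averaged ten for each weight. The middle bottle's 3.1 N is about 0.5 N above the 2.6 N limit.
- The network also reported a false timer at the tray in the last side picture, with a low score.
- The arm hid the tray bottle in the last scene picture, so only the side camera confirmed it.

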